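# Lock a polishing wheel onto the keyed spindle of a wheel-dressing stand

## Robot

A 7-joint arm with a two-finger parallel gripper is mounted at the origin on the work surface. World frame = base frame: x ahead of the robot, y to its left, z up, the work surface at z = 0. Lengths are in mm, angles in degrees, forces in N, time in s.
With the tool pointing down it reaches from about 400 to 850 mm from the base axis. Payload 4.4 kg.
Tool frame: the origin (TCP) lies between the finger pads; the fingertips stand 11 mm ahead of it and the grasp point (between the pads) lies 8 mm behind it; z points along the fingers, y is the line along which they close (so a half turn about z gives the same grasp; the last joint's range is limited). The gripper opens to 94 mm and grips with 3 to 60 N. Pads are 16 mm wide; open, the fingers measure 119 mm over their backs; the gripper's body (75 mm by 177 mm) begins 78 mm behind the grasp point.
Start: joints at [-74.53, 36.005, 2.206, 86.941, -1.547, 57.084, -1.146], TCP at [214.166, 613.719, 185.978] pointing down, gripper open.
Joint ranges: [-175.42, 175.42], [-21.48, 121.26], [-71.46, 75.88], [10.55, 141.38], [-63.04, 243.04], [13.31, 113.54], [-168.57, 168.57]. Speed limits (degrees/s): [147.25, 147.25, 180, 180, 180, 180, 180].

## Interface

Orientations are given as a 3x3 rotation matrix whose columns are the frame's x, y, z axes.
In Python, from cell import ctrl, cams, ticket gives the robot as it stands.
- The arm moves only by the tool jog_arm, never from a script. Its argument "series" is a list of rows, each an object with "travel": the shift along the tool's x, y, z in m, a list of three; "roll": the turn about the tool's z in degrees. In form: [{"travel": [tx, ty, tz], "roll": roll}, ...]. A call has 1 to 20 rows; each row is the pose to reach, as a shift and turn from the pose commanded when the call began, along the tool's axes at that moment; what a row does not reach only later rows make up. A row lasts 1/12 s, in which the tool goes at most 41.7 mm and 7.16 degrees, less where a joint would pass 70% of its speed; a pose out of reach is approached as far as the arm can. A call with a gripper value outside its range is refused whole. "gripper" is the closure in counts, from 0 (fully open) to 255 (shut), set as the call begins (left out, the last holds). The fingers move at their own pace and stop on an object; the grip force is fixed at half the most. Time passes only in rows, so rows that repeat a pose let the fingers close. It gives the time, the measured TCP pose, the force, the opening and the grip force at its end, in the units of the state.
- ctrl.read_state(): the state, without advancing time (a new reading comes with each control period).
- cams.get_image(name): name is "scene" or "top" or "wrist"; returns a dict with "color" (420x560x3 uint8, blue, green, red), "fx", "fy", "cx", "cy" (pixels), "k1" (the pictures are not rectified: a ray, as slopes to the right and down, at radius r is drawn at 1 + k1 r^2 times it, then the intrinsics apply), "cam_to_world" (4x4, takes a point from camera to world coordinates); the wrist camera has in their place "mount" (4x4, takes a point from camera to tool coordinates, whose origin is the TCP and whose axes are the flange's). Camera axes: x right, y up, looking along -z (the intrinsics and any distortion apply to the point x, -y, -z); pixel columns grow to the right and rows downward; lengths in mm; the calibration is good to about 2 mm. A picture is of the moment at which its call begins: read the wrist's pose just before it. There is no depth.
- ticket.job_done(): hands the job in; it is judged then, once.
The state is a dict: "time_s": time; "joint_pos": joint angles; "joint_velocities": joint speeds; "joint_efforts": joint torques, N m; "tcp_pos": TCP position; "tool_rot": TCP orientation; "force": force on the tool from outside, world axes, zero at the start; "torque": the same for the moment, N m; "gripper_width": finger opening in mm; "finger_force": force on a finger pad.
Only numpy, scipy, OpenCV 4.12 (cv2) and the standard library are available. Lean on these libraries where they do the work, as an engineer would, in place of code of your own. Each camera call takes 0.05 s, during which the arm holds its last target. There are 200 camera calls.

## Task

Mount the pink wheel on the dressing stand: slide the clear guard aside as far as it goes, pick up the pink wheel and set it fully home on the spindle with its slot passing over the yellow lug, then give the wheel a quarter turn (either way) so that the lug locks it down. Finally slide the guard fully shut over the wheel; leave the other wheels and everything else on the bench where they are.

Things in the scene. Friction and masses are not known exactly. Their poses are not given: they have to be found in the camera images.
- stand: Grey steel dressing stand, fixed to the bench. Origin on the bench top (its underside), straight below the spindle axis; z up. Base plate 180 mm (x) by 330 mm (y) by 20 mm thick, reaching from y = -80 to +250 mm and x = -90 to +90 mm in its own frame. A guard rail runs along its +x edge in its y direction, rail top 30 mm above the bench.
- guard (a joint): Travel of the sliding guard, m: 0 = fully shut (centred over the spindle, at its stop), 0.17 = fully open (moved along the stand's +y, at its stop). About 2 N friction plus light damping; stays where left.
- guard_knob (a point): Centre of the guard's upright black round knob, diameter 24 mm, which stands on the middle of the roof from 103 to 148 mm above the bench (this point at 126 mm). Straight above the spindle axis when the guard is shut; moves with the guard.
- guard_roof (a point): Centre of the guard roof's top face, 103 mm above the bench. Clear roof with yellow edges, 150 mm (x) by 130 mm (y), 5 mm thick, underside 98 mm above the bench, carried by a yellow back panel on the rail whose inner face is 78 mm from the knob's axis towards the stand's +x; front and ends open. Moves with the guard.
- spindle: Upright spindle fixed on the stand (does not turn; facing varies). Origin on its axis, 20 mm above the bench; z up; +x points along its lug. Flange 64 mm diameter, 10 mm thick; round post 23 mm diameter; one yellow lug, 6 mm wide, reaching 19 mm from the axis, 56.5 to 63 mm above the origin; tapered tip ends at 69 mm. A yellow stripe on the flange lies below the lug.
- seat (a point): Centre of the flange's top face on the spindle axis, 30 mm above the bench, where the wheel's underside must rest. Axes as the spindle's.
- wheel_pink: The wheel to mount, loose, 0.3 to 0.5 kg: pink disc of 100 mm diameter, 12 mm thick, with an aluminium boss. Origin at the centre of the underside, z up. The boss is an octagon 48 mm across flats (flats face its x axis and every 45 degrees from there), top 44 mm above the origin (32 mm above the disc), with a 26 mm through bore.
- pink_slot (a point): Top of the pink wheel's slot, on the boss flat 24 mm from the axis along the wheel's +x, 44 mm above its underside. The slot, 10 mm wide, runs the whole height from the bore out through that flat; a white stripe on the disc lies in line. The wheel goes down past the lug only with slot and lug in line (within about 6 degrees). Home, its boss top is 2.5 mm below the lug and it turns freely.
- board: Plywood board fixed on the bench, 260 mm (x) by 270 mm (y), 8 mm thick, on which the three wheels lie. Origin at the centre of its underside.
- wheel_grey: Dark grey wheel of the same shape, not to be used; origin at the centre of its underside.
- wheel_green: Green wheel of the same shape, not to be used; origin at the centre of its underside.
- tumbler: Bystander: glass tumbler, 76 mm diameter, 100 mm tall; origin at the centre of its underside.
- jar: Bystander: white jar with red cap, 64 mm diameter, 75 mm tall; origin at the centre of its underside.
- wrench: Bystander: wrench lying on the bench in front of the wooden crate.
- brush: Bystander: brush with wooden handle lying on the bench to the left of the stand.
- stone: Bystander: red-brown dressing stone, 110 by 25 by 20 mm, lying on the bench; origin at the centre of its underside.
Things that resemble listed ones, but are neither listed nor needed, are in the scene too. Of the things shaped like the wheel_pink, the pink one is meant.

How it is judged:
By the outcome, as a careful person would: the job done as asked, in the order asked, and still so for the second after the job is handed in, with the robot touching nothing.
It also fails if it takes over 72 s, if anything falls off the work surface, if the arm or the gripper's body presses on something with over 40 N, if the wrist force passes 120 N, or if a joint passes its speed limit or range.

## Working session

There is one attempt and no reset: what is moved stays moved. The work goes in short steps, Python scripts to look and compute and a tool call to move; the robot and the scene stay as the last step left them, time stands still between calls to the robot, and variables do not carry over. Pictures are saved under pics/ and viewed, at most 10 in all, crops included, and the job is handed in when it is done.

Besides the shell and the picture viewer there is one more tool, called after "Emit:" as name(argument=value, ...), one argument or row to a line, values as JSON. jog_arm: Moves the arm, as the interface text tells. Its arguments: {"type":"object","properties":{"series":{"type":"array"},"gripper":{"type":"number"}},"required":["series"]}

```bash
mkdir -p pics; cat > h.py <<'E'
import numpy as np, cv2
from cell import ctrl, cams, ticket
def K(d): return np.array([[d['fx'],0,d['cx']],[0,d['fy'],d['cy']],[0,0,1.]])
def pose(d,s=None):
    if 'cam_to_world' in d: return np.array(d['cam_to_world'])
    T=np.eye(4);T[:3,:3]=s['tool_rot'];T[:3,3]=s['tcp_pos'];return T@np.array(d['mount'])
def ray(d,uv,s=None):
    T=pose(d,s);uv=np.array(uv,float).reshape(-1,1,2)
    p=cv2.undistortPoints(uv,K(d),np.array([d['k1'],0,0,0.]))[:,0]
    return T[:3,3],np.c_[p[:,0],-p[:,1],-np.ones(len(p))]@T[:3,:3].T
def onz(d,uv,z,s=None):
    o,r=ray(d,uv,s);return o+r*((z-o[2])/r[:,2])[:,None]
def proj(d,P,s=None):
    T=np.linalg.inv(pose(d,s));q=np.array(P,float).reshape(-1,3)@T[:3,:3].T+T[:3,3]
    q=q*[1,-1,-1]
    return cv2.projectPoints(q,np.zeros(3),np.zeros(3),K(d),np.array([d['k1'],0,0,0.]))[0][:,0]
E
python3 - <<'E'
from h import *
s=ctrl.read_state();print({k:np.round(v,3).tolist() for k,v in s.items()})
for n in ('scene','top','wrist'):
    d=cams.get_image(n);cv2.imwrite(f'pics/{n}0.png',d['color']);print(n,d['fx'],d['cx'],d['cy'],d['k1'],np.round(d.get('cam_to_world',d.get('mount')),3).tolist())
E
```

```text
{'time_s': 0.0, 'joint_pos': [-74.529, 36.057, 2.204, 86.994, -1.549, 57.084, -1.146], 'joint_velocities': [0.11, -0.022, -0.099, -0.028, 0.018, -0.024, 0.023], 'joint_efforts': [-0.0, -54.972, 1.144, -18.664, -0.052, 0.024, 0.0], 'tcp_pos': [213.953, 613.049, 185.085], 'tool_rot': [[-0.944, 0.33, -0.001], [0.33, 0.944, -0.002], [-0.0, -0.002, -1.0]], 'force': [-0.578, -0.213, -0.512], 'torque': [0.05, -0.047, 0.0], 'finger_force': 0.0, 'gripper_width': 94.097}
scene 398.275916657657 279.36469060025365 206.4927483004022 0.0323774488337617 [[0.552, -0.578, 0.601, 1180.601], [0.834, 0.375, -0.405, -458.13], [0.009, 0.725, 0.689, 873.749], [0.0, 0.0, 0.0, 1.0]]
top 426.964692139092 280.4079829530397 203.3055511176715 -0.131936245623835 [[0.063, 0.974, -0.22, 226.864], [-0.998, 0.062, -0.012, -26.623], [0.002, 0.22, 0.975, 1356.523], [0.0, 0.0, 0.0, 1.0]]
wrist 363.12936097969117 283.778329983539 211.65157227076728 0.008472644797169155 [[0.0, 0.968, 0.25, 72.276], [1.0, -0.001, 0.001, 0.526], [0.001, 0.25, -0.968, -198.307], [0.0, 0.0, 0.0, 1.0]]
```

View pics/top0.png

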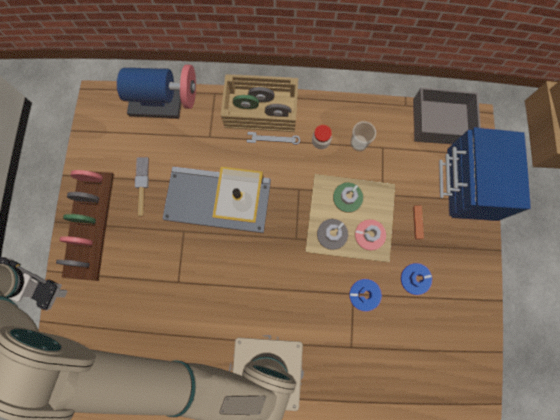

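View pics/scene0.png

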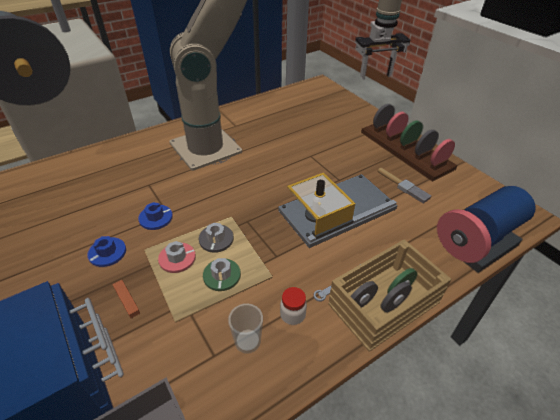

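The top view (560x420) shows the stand at about (218,198) with its guard shut, and the black knob at (237,193). Pink things: the board wheel (370,235), two rack discs (87,175) and (76,240), and the grinder wheel (188,87). Blue hub discs are at (365,295) and (417,279). In the scene view the board's pink wheel is at (177,256) and the knob at (320,187). By the description, the wheel lying on the plywood board is the one wanted. I'll check it in a close crop.

```bash
python3 - <<'E'
from h import *
t=cams.get_image('top');c=cams.get_image('scene')
def blob(d,box,f):
    x0,y0,x1,y1=box;im=d['color'][y0:y1,x0:x1];m=f(cv2.cvtColor(im,cv2.COLOR_BGR2HSV).astype(int)).astype(np.uint8)
    n,l,st,ce=cv2.connectedComponentsWithStats(m);i=1+np.argmax(st[1:,4]);return ce[i]+[x0,y0],st[i],(l==i)
pink=lambda h:((h[...,0]>165)|(h[...,0]<5))&(h[...,1]>70)&(h[...,2]>110)
dark=lambda h:(h[...,2]<50)
pt,st,m=blob(t,(350,212,395,255),pink);print('pink top',pt,st)
hull=cv2.convexHull(np.argwhere(m)[:,::-1].astype(np.float32));e=cv2.fitEllipse(hull);pc=np.array(e[0])+[350,212];print(e,onz(t,[pc],20).round(1))
pt,st,m=blob(c,(150,230,205,280),pink)
hull=cv2.convexHull(np.argwhere(m)[:,::-1].astype(np.float32));e=cv2.fitEllipse(hull);pc=np.array(e[0])+[150,230];print(e,pc,onz(c,[pc],20).round(1))
k1,s1,_=blob(t,(222,180,255,210),dark);k2,s2,_=blob(c,(308,172,335,200),dark);print('knob',k1,s1,k2,s2)
print(onz(t,[k1],126),onz(c,[k2],126))
crop=np.hstack([cv2.resize(t['color'][160:235,160:275],None,fx=3.4,fy=3.4,interpolation=3),cv2.resize(t['color'][170:264,300:400],(272,255),interpolation=3)])
crop2=np.hstack([cv2.resize(c['color'][165:245,270:400],(391,255),interpolation=3),cv2.resize(c['color'][220:310,145:275],(272,255),interpolation=3)])
cv2.imwrite('pics/crop1.png',np.vstack([crop,crop2]));print(crop.shape)
# plate long edge yaw from corners (approx, top view)
P=onz(t,[[173,169],[270,178],[266,230],[164,221]],20);print(P.round(0))
E
```

```text
pink top [369.69827586 235.40948276] [  5   8  31  30 464]
((20.090118408203125, 22.438825607299805), (29.57935333251953, 30.504514694213867), 124.6659927368164) [[ 444.6 -301.3   20. ]]
((26.34947967529297, 26.675891876220703), (27.447467803955078, 37.87065887451172), 70.70565795898438) [176.34947968 256.67589188] [[ 448.9 -302.    20. ]]
knob [236.4 194.9] [12 13  6  4 10] [319.93684211 187.17894737] [ 9  8  7 15 95]
[[521.27540492 120.38640866 126.        ]] [[524.68212298 124.08117067 126.        ]]
(255, 663, 3)
[[621. 350.  20.]
 [610.  29.  20.]
 [439.  30.  20.]
 [446. 359.  20.]]
```

View pics/crop1.png

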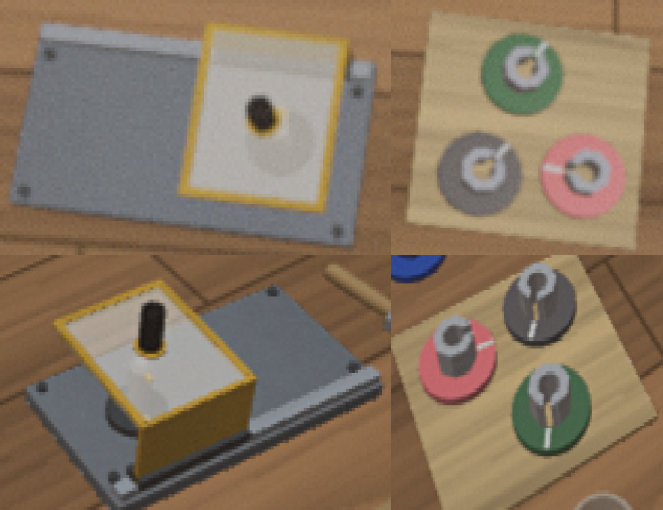

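The crop confirms it: the pink disc on the board (right of the grey one) has the aluminium boss, and its slot and white stripe point left (world +y). The guard is shut, with the knob at crop pixel (262,112). I'll move over the knob now.

Emit:
jog_arm(
  series=[
    {"travel":[-0.454,-0.362,0.0],"roll":-17.6},
    {"travel":[-0.454,-0.362,0.0],"roll":-17.6},
    {"travel":[-0.454,-0.362,0.0],"roll":-17.6},
    {"travel":[-0.454,-0.362,0.0],"roll":-17.6},
    {"travel":[-0.454,-0.362,0.0],"roll":-17.6},
    {"travel":[-0.454,-0.362,0.0],"roll":-17.6},
    {"travel":[-0.454,-0.362,0.0],"roll":-17.6},
    {"travel":[-0.454,-0.362,0.0],"roll":-17.6},
    {"travel":[-0.454,-0.362,0.0],"roll":-17.6},
    {"travel":[-0.454,-0.362,0.0],"roll":-17.6},
    {"travel":[-0.454,-0.362,0.0],"roll":-17.6},
    {"travel":[-0.454,-0.362,0.0],"roll":-17.6},
    {"travel":[-0.454,-0.362,0.0],"roll":-17.6},
    {"travel":[-0.454,-0.362,0.0],"roll":-17.6},
    {"travel":[-0.454,-0.362,0.0],"roll":-17.6},
    {"travel":[-0.454,-0.362,0.0],"roll":-17.6},
    {"travel":[-0.454,-0.362,0.0],"roll":-17.6},
    {"travel":[-0.454,-0.362,0.0],"roll":-17.6},
  ],
)

```text
time_s: 1.75
tcp_pos: [522.6, 124.2, 185.9]
tool_rot: [[-1.0, 0.026, -0.001], [0.026, 1.0, 0.001], [0.001, 0.001, -1.0]]
force: [0.0, 0.5, 0.2]
gripper_width: 94.1
finger_force: 0.0
```

```bash
python3 - <<'E'
from h import *
s=ctrl.read_state();d=cams.get_image('wrist');cv2.imwrite('pics/w1.png',d['color']);np.save('s1.npy',s,allow_pickle=True)
print(s['time_s'],s['tcp_pos'],np.round(s['tool_rot'],3).tolist(),s['joint_pos'])
print(proj(d,[[523,122,148],[523,122,103]],s))
E
```

```text
1.75 [522.60299563 124.22071121 185.90441061] [[-1.0, 0.026, -0.001], [0.026, 1.0, 0.001], [0.001, 0.001, -1.0]] [-15.6726452   26.73057578  -0.93446983 104.99162924   0.47433996
  48.30549129  71.68832635]
[[280.2065832  228.41200359]
 [280.76006515 211.90474943]]
```

View pics/w1.png

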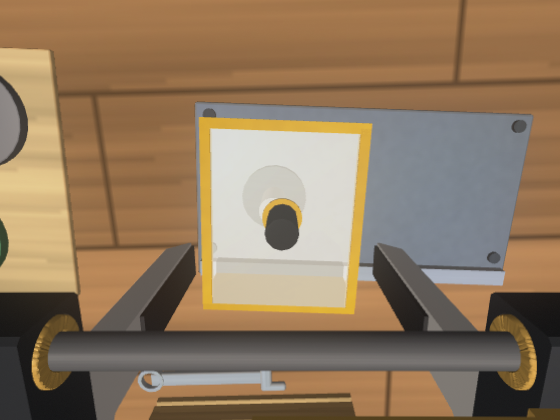

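The wrist view shows the knob top at (282,234), with the roof edges spanning columns 203–370. The plate's near edge runs from (195,103) to (531,116). Compute the knob position and stand yaw from these, then descend.

```bash
python3 - <<'E'
from h import *
s=np.load('s1.npy',allow_pickle=True).item();d=cams.get_image('wrist')
print('knob',onz(d,[[282,234]],148,s))
P=onz(d,[[195,103],[531,116]],20,s);v=P[1]-P[0];print(P.round(1),np.degrees(np.arctan2(-v[0],v[1])))
P=onz(d,[[201,120],[370,125],[205,313],[355,313]],103,s);print(P.round(1),P.mean(0))
E
```

```text
knob [[527.01441439 123.11134402 148.        ]]
[[434.2  41.4  20. ]
 [454.9 365.   20. ]] -3.660349519713057
[[450.3  64.2 103. ]
 [457.2 191.  103. ]
 [611.1  54.3 103. ]
 [614.4 183.4 103. ]] [533.25612626 123.22172988 103.        ]
```

Emit:
jog_arm(
  series=[
    {"travel":[-0.004,0.001,0.03],"roll":-1.3},
    {"travel":[-0.004,0.001,0.064],"roll":-1.3},
    {"travel":[-0.004,0.001,0.064],"roll":-1.3},
    {"travel":[-0.004,0.001,0.064],"roll":-1.3},
  ],
)

```text
time_s: 2.18
tcp_pos: [525.8, 123.9, 121.1]
tool_rot: [[-1.0, 0.004, -0.004], [0.004, 1.0, -0.001], [0.004, -0.001, -1.0]]
force: [0.6, 0.3, 1.1]
gripper_width: 94.3
finger_force: 0.0
```

Emit:
jog_arm(
  series=[
    {"travel":[0,0,0],"roll":0},
    {"travel":[0,0,0],"roll":0},
    {"travel":[0,0,0],"roll":0},
    {"travel":[0,0,0],"roll":0},
    {"travel":[0,0,0],"roll":0},
    {"travel":[0,0,0],"roll":0},
    {"travel":[0,0,0],"roll":0},
    {"travel":[0,0,0],"roll":0},
    {"travel":[0,0,0],"roll":0},
  ],
  gripper=255,
)

```text
time_s: 2.93
tcp_pos: [527.5, 123.2, 122.0]
tool_rot: [[-1.0, 0.006, -0.0], [0.006, 1.0, 0.0], [0.0, 0.0, -1.0]]
force: [0.6, -0.5, 0.4]
gripper_width: 37.7
finger_force: 0.0
```

Emit:
jog_arm(
  series=[
    {"travel":[0,0,0],"roll":0},
    {"travel":[0,0,0],"roll":0},
    {"travel":[0,0,0],"roll":0},
    {"travel":[0,0,0],"roll":0},
  ],
)

```text
time_s: 3.27
tcp_pos: [527.5, 123.1, 121.9]
tool_rot: [[-1.0, 0.006, -0.0], [0.006, 1.0, -0.0], [0.0, -0.0, -1.0]]
force: [0.5, -0.4, 0.6]
gripper_width: 22.8
finger_force: 30.0
```

Emit:
jog_arm(
  series=[
    {"travel":[-0.001,0.02,0],"roll":1},
    {"travel":[-0.002,0.04,0],"roll":2},
    {"travel":[-0.003,0.06,0],"roll":2.5},
    {"travel":[-0.004,0.08,0],"roll":2.5},
    {"travel":[-0.005,0.1,0],"roll":2.5},
    {"travel":[-0.006,0.12,0],"roll":2.5},
    {"travel":[-0.0065,0.14,0],"roll":2.5},
    {"travel":[-0.007,0.155,0],"roll":2.5},
    {"travel":[-0.0075,0.162,0],"roll":2.5},
    {"travel":[-0.0075,0.166,0],"roll":2.5},
    {"travel":[-0.0075,0.166,0],"roll":2.5},
  ],
)

```text
time_s: 4.18
tcp_pos: [538.2, 283.8, 122.0]
tool_rot: [[-0.999, 0.053, 0.002], [0.053, 0.999, -0.007], [-0.002, -0.007, -1.0]]
force: [4.0, -9.5, 2.0]
gripper_width: 22.3
finger_force: 30.0
```

Emit:
jog_arm(
  series=[
    {"travel":[0,0.002,0],"roll":0},
    {"travel":[0,0.005,0],"roll":0},
    {"travel":[0,0.007,0],"roll":0},
    {"travel":[0,0.007,0],"roll":0},
    {"travel":[0,0.007,0],"roll":0},
    {"travel":[0,0.007,0],"roll":0},
  ],
)

```text
time_s: 4.68
tcp_pos: [538.1, 283.8, 121.8]
tool_rot: [[-0.998, 0.056, -0.001], [0.056, 0.998, -0.015], [0.0, -0.016, -1.0]]
force: [2.5, -20.0, 7.4]
gripper_width: 22.8
finger_force: 30.1
```

The guard hit its stop after 161 mm. The plate corners put the spindle at y≈115, so the guard started about 8 mm open and is now fully open. Release, lift, and look at the spindle.

Emit:
jog_arm(
  series=[
    {"travel":[0,-0.01,0],"roll":0},
    {"travel":[0,-0.01,0],"roll":0},
    {"travel":[0,-0.01,0],"roll":0},
    {"travel":[0,-0.01,0],"roll":0},
    {"travel":[0,-0.01,0],"roll":0},
    {"travel":[0,-0.01,0],"roll":0},
    {"travel":[0,-0.01,-0.035],"roll":0},
    {"travel":[0,-0.01,-0.07],"roll":0},
    {"travel":[0,-0.05,-0.07],"roll":0},
    {"travel":[0,-0.09,-0.07],"roll":0},
    {"travel":[0,-0.13,-0.07],"roll":0},
    {"travel":[0,-0.17,-0.07],"roll":0},
    {"travel":[0,-0.182,-0.07],"roll":0},
    {"travel":[0,-0.182,-0.07],"roll":0},
    {"travel":[0,-0.182,-0.07],"roll":0},
  ],
  gripper=0,
)

```text
time_s: 5.93
tcp_pos: [527.6, 114.9, 192.1]
tool_rot: [[-0.999, 0.05, 0.0], [0.05, 0.999, 0.001], [-0.0, 0.001, -1.0]]
force: [0.7, 0.9, -0.8]
gripper_width: 93.8
finger_force: 0.0
```

```bash
python3 - <<'E'
from h import *
s=ctrl.read_state();d=cams.get_image('wrist');cv2.imwrite('pics/w2.png',d['color']);np.save('s2.npy',s,allow_pickle=True)
print(s['time_s'],s['tcp_pos'],np.round(s['tool_rot'],3).tolist(),s['joint_pos'],s['joint_velocities'])
print(proj(d,[[527,114,89],[527,114,30]],s))
E
```

```text
5.9333 [527.57303243 114.9338975  192.13698746] [[-0.999, 0.05, 0.0], [0.05, 0.999, 0.001], [-0.0, 0.001, -1.0]] [-15.79846321  26.48882599   0.82944917 104.2451062   -0.55957173
  49.23411183  72.41701788] [-2.00927003  0.67399064 -1.82875411 -0.96251654 -0.33337764 -0.06229105
 -0.09836121]
[[282.40185707 204.7578441 ]
 [282.62816277 191.24757394]]
```

View pics/w2.png

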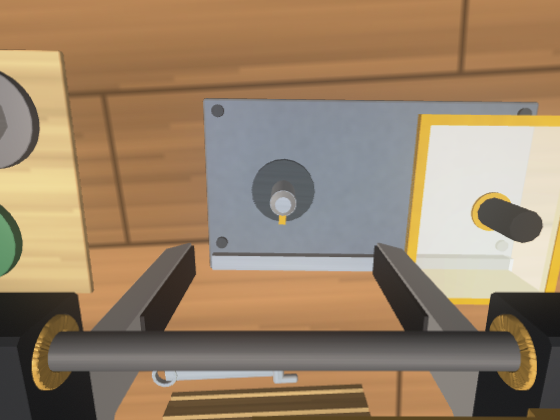

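The spindle tip is at (283,205), within a pixel of the prediction from (527,114), and the flange is at (283,190). The yellow lug is at about (282,220), pointing down the image. Work out the lug angle.

```bash
python3 - <<'E'
from h import *
s=np.load('s2.npy',allow_pickle=True).item();d=cams.get_image('wrist')
im=d['color'][185:240,255:310];h=cv2.cvtColor(im,cv2.COLOR_BGR2HSV)
m=cv2.inRange(h,(18,120,90),(35,255,255));ys,xs=np.nonzero(m);print(len(xs),xs.min()+255,xs.max()+255,ys.min()+185,ys.max()+185)
uv=np.c_[xs+255,ys+185].astype(float)
P=onz(d,uv,83,s);c=P.mean(0);print(c)
far=uv[uv[:,1]>=218];print('far',far.mean(0),onz(d,[far.mean(0)],83,s))
f=cv2.inRange(h,(0,0,0),(179,255,75))
tip=onz(d,[[283,204.5]],89,s)[0];print('tip',tip);w=c-tip;print('lug angle',np.degrees(np.arctan2(w[1],w[0])))
F=cv2.inRange(d['color'][150:235,240:325],(0,0,0),(85,80,78))
n,l,st,ce=cv2.connectedComponentsWithStats(F);i=1+np.argmax(st[1:,4]);hu=cv2.convexHull(np.argwhere(l==i)[:,::-1].astype(np.float32));e=cv2.fitEllipse(hu);print(e,onz(d,[np.array(e[0])+[240,150]],30,s))
E
```

```text
61 277 283 215 224
[541.82629112 111.10209064  83.        ]
far [280.04347826 220.80434783] [[542.81257796 111.08806257  83.        ]]
tip [526.79995572 114.52057565  89.        ]
lug angle -12.816624818021197
((49.378047943115234, 12.158536911010742), (3.758287191390991, 11.706208229064941), 103.28252410888672) [[498.05870607 122.16931138  30.        ]]
```

```bash
python3 - <<'E'
from h import *
for k in (0,1):
    s=ctrl.read_state() if k else np.load('s2.npy',allow_pickle=True).item();d=cams.get_image('wrist')
    I=d['color'] if k else cv2.imread('pics/w2.png')
    h=cv2.cvtColor(I[185:240,255:310],cv2.COLOR_BGR2HSV)
    m=cv2.inRange(h,(18,120,90),(35,255,255));ys,xs=np.nonzero(m)
    uv=np.c_[xs+255,ys+185].astype(float);c=onz(d,uv,83,s).mean(0)
    g=cv2.inRange(h,(90,10,140),(130,90,255));n,l,st,ce=cv2.connectedComponentsWithStats(g);i=1+np.argmax(st[1:,4])
    tip=onz(d,[ce[i]+[255,185]],89,s)[0];w=c-tip
    print(uv.mean(0),ce[i]+[255,185],st[i],tip,c,np.degrees(np.arctan2(w[1],w[0])),s['tcp_pos'])
E
```

```text
[281.84210526 219.31578947] [281.66910569 227.72764228] [   0   21   55   34 1230] [547.41059989 112.31755101  89.        ] [541.53752554 112.73876165  83.        ] 175.89783132757734 [527.57303243 114.9338975  192.13698746]
[279.35714286 220.10714286] [282.77400662 227.88245033] [   0   20   55   35 1208] [547.27270347 115.44452518  89.        ] [541.83953874 112.67678094  83.        ] -153.00495202835035 [527.35218781 116.99351974 191.88965865]
```

Emit:
jog_arm(
  series=[
    {"travel":[0,0,0.03],"roll":0},
    {"travel":[0,0,0.06],"roll":0},
    {"travel":[0,0,0.06],"roll":0},
    {"travel":[0,0,0.06],"roll":0},
    {"travel":[0,0,0.06],"roll":0},
    {"travel":[0,0,0.06],"roll":0},
    {"travel":[0,0,0.06],"roll":0},
  ],
)

```text
time_s: 6.72
tcp_pos: [528.5, 114.9, 133.5]
tool_rot: [[-0.999, 0.049, 0.003], [0.049, 0.999, 0.001], [-0.003, 0.001, -1.0]]
force: [0.6, -0.3, 0.3]
gripper_width: 94.0
finger_force: 0.0
```

```bash
python3 - <<'E'
from h import *
s=ctrl.read_state();d=cams.get_image('wrist');np.save('s3.npy',s,allow_pickle=True);cv2.imwrite('pics/w3.png',d['color'])
print(s['tcp_pos'],np.round(s['tool_rot'],3).tolist(),s['joint_velocities'].round(1) if hasattr(s['joint_velocities'],'round') else s['joint_velocities'])
print(proj(d,[[527,114,89],[527,114,30]],s))
c=d['color'][150:270,230:340];cv2.imwrite('pics/w3c.png',cv2.resize(c,None,fx=5,fy=5,interpolation=cv2.INTER_CUBIC))
E
```

```text
[528.50765973 114.88061385 133.4665716 ] [[-0.999, 0.049, 0.003], [0.049, 0.999, 0.001], [-0.003, 0.001, -1.0]] [ 0.3  0.1  0.1  0.5 -0.  -0.1  0. ]
[[282.09379796 222.80760549]
 [282.42822124 203.3200297 ]]
```

View pics/w3c.png

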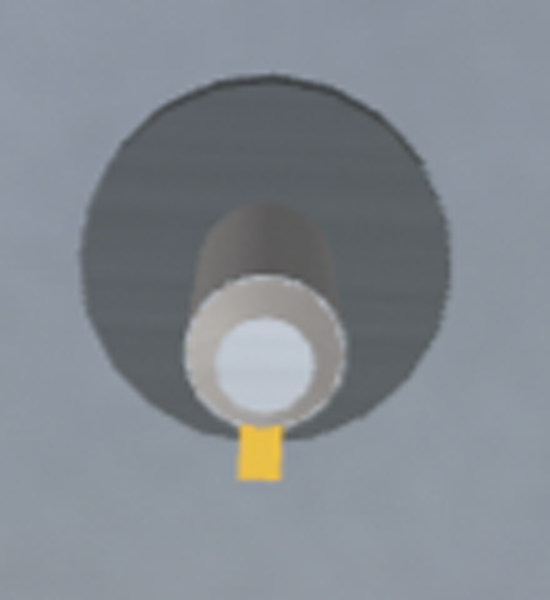

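The crop shows the tip centre at about (283,223) full-frame, the post rim circle at (283.1,220.2) and the lug end at (281.8,246). The lug points about 3° left of image-down, which is roughly -6° in the world frame. The spindle is at about (527,114.6). Now to the pink wheel, gripping the flats at ±90° from the slot.

Emit:
jog_arm(
  series=[
    {"travel":[0.06,-0.42,-0.04],"roll":85},
    {"travel":[0.06,-0.42,-0.04],"roll":85},
    {"travel":[0.06,-0.42,-0.04],"roll":85},
    {"travel":[0.06,-0.42,-0.04],"roll":85},
    {"travel":[0.06,-0.42,-0.04],"roll":85},
    {"travel":[0.06,-0.42,-0.04],"roll":85},
    {"travel":[0.06,-0.42,-0.04],"roll":85},
    {"travel":[0.06,-0.42,-0.04],"roll":85},
    {"travel":[0.06,-0.42,-0.04],"roll":85},
    {"travel":[0.06,-0.42,-0.04],"roll":85},
    {"travel":[0.06,-0.42,-0.04],"roll":85},
    {"travel":[0.06,-0.42,-0.04],"roll":85},
    {"travel":[0.06,-0.42,-0.04],"roll":85},
    {"travel":[0.06,-0.42,-0.04],"roll":85},
    {"travel":[0.06,-0.42,-0.04],"roll":85},
    {"travel":[0.06,-0.42,-0.04],"roll":85},
    {"travel":[0.06,-0.42,-0.04],"roll":85},
    {"travel":[0.06,-0.42,-0.04],"roll":85},
  ],
)

```text
time_s: 8.27
tcp_pos: [446.8, -301.7, 172.0]
tool_rot: [[-0.039, 0.999, 0.0], [0.999, 0.039, 0.0], [0.0, 0.0, -1.0]]
force: [-0.3, 0.4, 0.2]
gripper_width: 93.5
finger_force: 0.0
```

```bash
python3 - <<'E'
from h import *
s=ctrl.read_state();d=cams.get_image('wrist');np.save('s4.npy',s,allow_pickle=True);cv2.imwrite('pics/w4.png',d['color'])
print(s['time_s'],s['tcp_pos'],np.round(s['tool_rot'],3).tolist(),np.round(s['joint_pos'],1),np.round(s['joint_velocities'],1))
I=d['color'];h=cv2.cvtColor(I,cv2.COLOR_BGR2HSV).astype(int)
m=(((h[...,0]>165)|(h[...,0]<5))&(h[...,1]>70)&(h[...,2]>110)).astype(np.uint8)
n,l,st,ce=cv2.connectedComponentsWithStats(m);i=1+np.argmax(st[1:,4]);hu=cv2.convexHull(np.argwhere(l==i)[:,::-1].astype(np.float32));e=cv2.fitEllipse(hu);print(st[i],e,onz(d,[e[0]],20,s))
x,y=map(int,e[0]);c=I[max(0,y-90):y+90,max(0,x-90):x+90];cv2.imwrite('pics/w4c.png',cv2.resize(c,None,fx=3.3,fy=3.3,interpolation=cv2.INTER_CUBIC));print(x-90,y-90)
E
```

```text
8.2667 [ 446.82020438 -301.66554051  172.02628887] [[-0.039, 0.999, 0.0], [0.999, 0.039, 0.0], [0.0, 0.0, -1.0]] [ 14.3  29.8  25.1 106.1 -16.6  47.7  50.1] [ 0.   0.   0.2 -0.  -0.2 -0.  -0.1]
[ 234  142  100   99 5064] ((283.6859436035156, 191.0365447998047), (98.34892272949219, 99.73070526123047), 93.40383911132812) [[ 446.7410345  -298.76920403   20.        ]]
193 101
```

View pics/w4c.png

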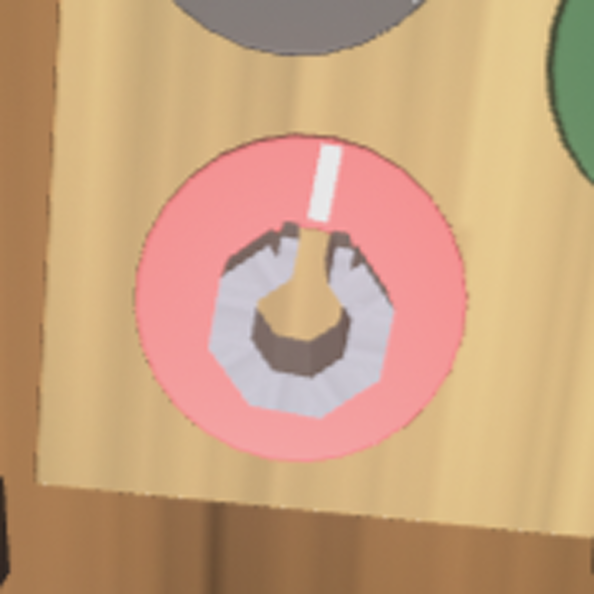

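The crop shows the pink wheel with its white stripe from (293.6,145.2) to (289.1,167.7) full-frame, about 11° right of image-up. The boss-top octagon is centred near (284,197). Compute the slot angle and centre.

```bash
python3 - <<'E'
from h import *
s=np.load('s4.npy',allow_pickle=True).item();d=cams.get_image('wrist')
f=lambda u,v:[193+u/3.3,101+v/3.3]
P=onz(d,[f(332,146),f(317,220),[283.69,191.04]],20,s)
for a,b in((1,0),(2,0)):w=P[a]*0+P[b]-P[a];print(np.degrees(np.arctan2(w[1],w[0])))
O=onz(d,[f(209,348),f(393,305),f(320,418),f(380,381),f(250,406),f(219,278)],52,s);print(O.round(1),(O[0]+O[1])/2)
c,r=cv2.minEnclosingCircle(O[:,:2].astype(np.float32));print('boss',c,r,'disc',P[2])
E
```

```text
81.02558367994757
80.25560852490946
[[ 422.4 -307.5   52. ]
 [ 472.  -293.6   52. ]
 [ 453.6 -326.3   52. ]
 [ 469.7 -315.    52. ]
 [ 434.1 -323.6   52. ]
 [ 424.7 -288.    52. ]] [ 447.18854304 -300.53813425   52.        ]
boss (447.1773681640625, -301.5072021484375) 26.2179012298584 disc [ 446.74517756 -298.772455     20.        ]
```

Emit:
jog_arm(
  series=[
    {"travel":[0.001,0,0.035],"roll":6},
    {"travel":[0.001,0,0.07],"roll":11.5},
    {"travel":[0.001,0,0.105],"roll":11.5},
    {"travel":[0.001,0,0.13],"roll":11.5},
    {"travel":[0.001,0,0.136],"roll":11.5},
    {"travel":[0.001,0,0.136],"roll":11.5},
    {"travel":[0.001,0,0.136],"roll":11.5},
    {"travel":[0.001,0,0.136],"roll":11.5},
  ],
)

```text
time_s: 9.03
tcp_pos: [447.7, -302.1, 37.6]
tool_rot: [[0.162, 0.987, 0.003], [0.987, -0.162, -0.002], [-0.001, 0.003, -1.0]]
force: [-0.3, 0.7, 0.3]
gripper_width: 94.0
finger_force: 0.0
```

Emit:
jog_arm(
  series=[
    {"travel":[0,0,0],"roll":0},
    {"travel":[0,0,0],"roll":0},
    {"travel":[0,0,0],"roll":0},
    {"travel":[0,0,0],"roll":0},
    {"travel":[0,0,0],"roll":0},
    {"travel":[0,0,0],"roll":0},
    {"travel":[0,0,0],"roll":0},
    {"travel":[0,0,0],"roll":0},
    {"travel":[0,0,0],"roll":0},
    {"travel":[0,0,0],"roll":0},
    {"travel":[0,0,0],"roll":0},
  ],
  gripper=255,
)

```text
time_s: 9.95
tcp_pos: [446.5, -301.1, 35.9]
tool_rot: [[0.162, 0.987, -0.0], [0.987, -0.162, 0.0], [0.0, -0.0, -1.0]]
force: [-0.1, -0.5, -0.4]
gripper_width: 24.2
finger_force: 0.0
```

The fingers closed to 24 mm with no force, although the boss is 48 mm across, so something is off. Look before doing anything else.

```bash
python3 - <<'E'
from h import *
s=ctrl.read_state();d=cams.get_image('wrist');np.save('s5.npy',s,allow_pickle=True)
print(s['time_s'],s['tcp_pos'],s['gripper_width'],s['finger_force'],s['force'])
t=cams.get_image('scene');c=cv2.resize(t['color'][200:310,120:266],(558,420),interpolation=2)
cv2.imwrite('pics/w5.png',cv2.resize(np.hstack([d['color'][:,60:500],c]),None,fx=.8,fy=.8,interpolation=cv2.INTER_AREA))
E
```

```text
9.95 [ 446.50893641 -301.1208536    35.87920464] 24.24637171145223 0.0 [-0.12679575 -0.47255063 -0.43530923]
```

View pics/w5.png

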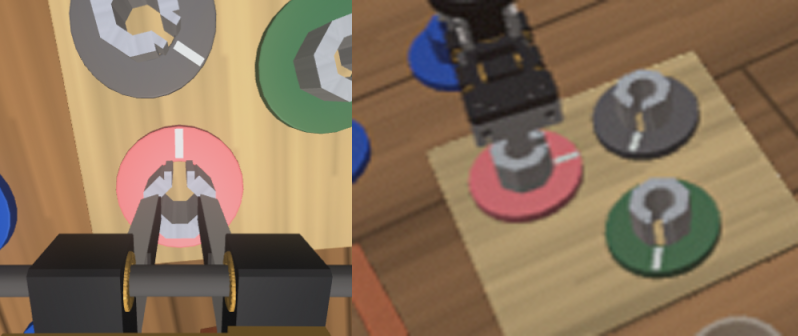

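The wrist half shows the slot lined up with image-up and the fingers converged around the boss region. The scene half shows the gripper just above and behind the boss. Project the known points to see which is true.

```bash
python3 - <<'E'
from h import *
s=np.load('s5.npy',allow_pickle=True).item();R=np.array(s['tool_rot']);p=np.array(s['tcp_pos'])
d=cams.get_image('wrist');t=cams.get_image('scene')
L={'tcp':p,'tipL':p+R@[0,-24,11],'tipR':p+R@[0,24,11],'tip12L':p+R@[0,-12,11],'tip12R':p+R@[0,12,11],'body+':p+R@[0,88,-86],'body-':p+R@[0,-88,-86],'bodyc':p+R@[0,0,-86],'boss':np.array([447,-300.3,52]),'disc':np.array([447,-300.3,20])}
for k,v in L.items():
    a=proj(d,v,s)[0];b=proj(t,v)[0];print(k,v.round(0),'wrist',((a-[60,0])*.8).round(0),'scene',((b-[120,200])*[558/146,420/110]*.8+[352,0]).round(0))
E
```

```text
tcp [ 447. -301.   36.] wrist [179. 198.] scene [521. 159.]
tipL [ 423. -297.   25.] wrist [147. 193.] scene [517. 149.]
tipR [ 470. -305.   25.] wrist [210. 193.] scene [530. 187.]
tip12L [ 435. -299.   25.] wrist [163. 193.] scene [520. 158.]
tip12R [ 458. -303.   25.] wrist [195. 193.] scene [526. 177.]
body+ [ 533. -315.  122.] wrist [381. 267.] scene [529. 168.]
body- [ 360. -287.  122.] wrist [-24. 267.] scene [481.  27.]
bodyc [ 447. -301.  122.] wrist [179. 266.] scene [504.  93.]
boss [ 447. -300.   52.] wrist [179. 205.] scene [519. 148.]
disc [ 447. -300.   20.] wrist [179. 190.] scene [525. 171.]
```

Emit:
jog_arm(
  series=[
    {"travel":[0,0,0],"roll":0},
    {"travel":[0,0,0],"roll":0},
  ],
)

```text
time_s: 10.32
tcp_pos: [446.6, -301.1, 36.0]
tool_rot: [[0.162, 0.987, -0.0], [0.987, -0.162, 0.0], [0.0, -0.0, -1.0]]
force: [0.6, -0.3, 0.5]
gripper_width: 0.2
finger_force: 0.0
```

The fingers shut completely with nothing between them. A closer crop of both views should show where they really are.

```bash
python3 - <<'E'
from h import *
s=ctrl.read_state();d=cams.get_image('wrist');t=cams.get_image('scene')
a=cv2.resize(d['color'][120:400,180:390],(420,560),interpolation=2);b=cv2.resize(t['color'][180:290,140:214],(376,560),interpolation=2)
cv2.imwrite('pics/w6.png',np.hstack([a,b]));print(s['tcp_pos'],s['gripper_width'],s['force'],s['torque'])
h=cv2.cvtColor(d['color'],cv2.COLOR_BGR2HSV).astype(int);m=(((h[...,0]>165)|(h[...,0]<5))&(h[...,1]>70)&(h[...,2]>110)).astype(np.uint8)
n,l,st,ce=cv2.connectedComponentsWithStats(m);i=1+np.argmax(st[1:,4]);e=cv2.fitEllipse(cv2.convexHull(np.argwhere(l==i)[:,::-1].astype(np.float32)));print(e,onz(d,[e[0]],20,s),proj(d,[[447,-300.3,52],s['tcp_pos']],s))
E
```

```text
[ 446.56293038 -301.14096584   35.95113009] 0.1882410915342204 [ 0.57886498 -0.31204883  0.49217285] [-0.04022622  0.09779242 -0.00700705]
((284.0854187011719, 232.77919006347656), (152.103515625, 158.068115234375), 89.80677032470703) [[ 447.49855446 -297.48029439   20.        ]] [[284.04565439 256.25255722]
 [283.52646946 247.45013038]]
```

View pics/w6.png

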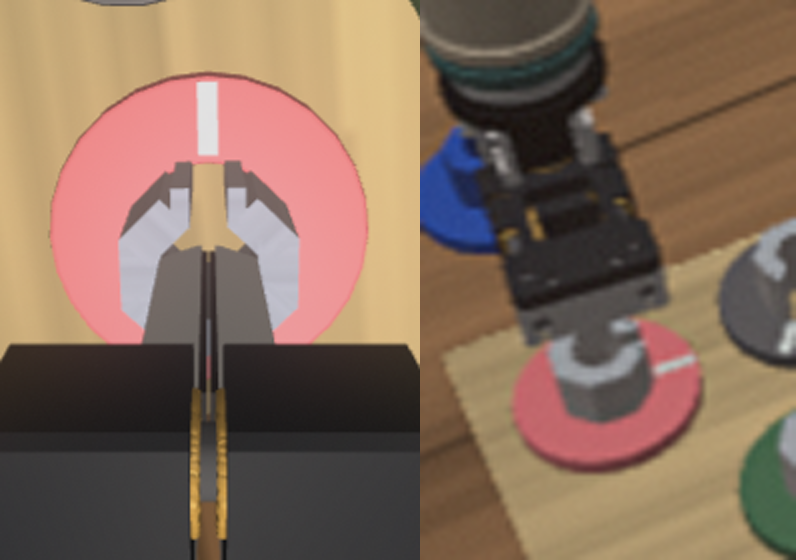

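The crop shows the fingers shut above the boss, hiding its back part, with the wheel unmoved. From the image scale (disc 159 px, boss 89 px wide), the gripper is about 14 mm or more higher than the measured z says. I'll raise, open, go down lower in stages watching the force, and grip again.

Emit:
jog_arm(
  series=[
    {"travel":[0,0,-0.04],"roll":0},
    {"travel":[0,0,-0.04],"roll":0},
    {"travel":[0,0,-0.04],"roll":0},
    {"travel":[0,0,-0.04],"roll":0},
    {"travel":[0,0,-0.04],"roll":0},
    {"travel":[0,0,-0.04],"roll":0},
    {"travel":[0,0,-0.04],"roll":0},
    {"travel":[0,0,-0.04],"roll":0},
    {"travel":[0,0,-0.04],"roll":0},
    {"travel":[0,0,-0.04],"roll":0},
    {"travel":[0,0,-0.04],"roll":0},
    {"travel":[0,0,-0.04],"roll":0},
    {"travel":[0,0,-0.01],"roll":0},
    {"travel":[0,0,0],"roll":0},
    {"travel":[0,0,0.005],"roll":0},
    {"travel":[0,0,0.01],"roll":0},
    {"travel":[0,0,0.01],"roll":0},
    {"travel":[0,0,0.01],"roll":0},
  ],
  gripper=0,
)

```text
time_s: 11.92
tcp_pos: [446.7, -301.4, 26.2]
tool_rot: [[0.162, 0.987, 0.0], [0.987, -0.162, -0.0], [-0.0, 0.0, -1.0]]
force: [-0.2, 0.5, 0.6]
gripper_width: 94.0
finger_force: 0.0
```

```bash
python3 - <<'E'
from h import *
s=ctrl.read_state();d=cams.get_image('wrist');print(s['tcp_pos'],np.round(s['joint_velocities'],1),s['force'])
h=cv2.cvtColor(d['color'],cv2.COLOR_BGR2HSV).astype(int);m=(((h[...,0]>165)|(h[...,0]<5))&(h[...,1]>70)&(h[...,2]>110)).astype(np.uint8)
n,l,st,ce=cv2.connectedComponentsWithStats(m);i=1+np.argmax(st[1:,4]);e=cv2.fitEllipse(cv2.convexHull(np.argwhere(l==i)[:,::-1].astype(np.float32)));print(st[i],e)
P=proj(d,[[447+50*np.cos(a),-300.3+50*np.sin(a),20] for a in np.linspace(0,6.28,60)],s);print(cv2.fitEllipse(P.astype(np.float32)))
for dz in(10,20,30):
    s['tcp_pos']=np.array(s['tcp_pos'])+[0,0,10];P=proj(d,[[447+50*np.cos(a),-300.3+50*np.sin(a),20] for a in np.linspace(0,6.28,60)],s);print(dz,cv2.fitEllipse(P.astype(np.float32)))
E
```

```text
[ 446.68765558 -301.37310657   26.24614909] [-0.1 -0.6  0.2 -0.3  0.1 -0.1  0.1] [-0.24075847  0.47574527  0.60699348]
[  201   158   166   159 12164] ((283.7987060546875, 237.13475036621094), (158.29629516601562, 165.06883239746094), 89.89923095703125)
((283.7629699707031, 237.4341583251953), (159.78958129882812, 168.4671173095703), 90.0323486328125)
10 ((283.76580810546875, 232.4520721435547), (153.479736328125, 161.21107482910156), 90.0323257446289)
20 ((283.7684020996094, 227.8680877685547), (147.64869689941406, 154.5557861328125), 90.03235626220703)
30 ((283.7707824707031, 223.63616943359375), (142.2440185546875, 148.429443359375), 90.03233337402344)
```

With the camera tilt properly included, the measured height agrees with the images to about 3 mm. The fingertips are what differ: in both views they sit about 18 mm behind the TCP (half-spread 90 px open in the first wrist view), not 11 mm ahead. So I go about 30 mm lower than the nominal figures, gently.

Emit:
jog_arm(
  series=[
    {"travel":[0,0,0.005],"roll":0},
    {"travel":[0,0,0.01],"roll":0},
    {"travel":[0,0,0.014],"roll":0},
    {"travel":[0,0,0.017],"roll":0},
    {"travel":[0,0,0.018],"roll":0},
    {"travel":[0,0,0.018],"roll":0},
  ],
)

```text
time_s: 12.47
tcp_pos: [446.3, -301.0, 7.5]
tool_rot: [[0.162, 0.987, -0.001], [0.987, -0.162, 0.0], [0.0, -0.001, -1.0]]
force: [-0.3, -0.4, -0.1]
gripper_width: 93.8
finger_force: 0.0
```

Emit:
jog_arm(
  series=[
    {"travel":[0,0,0],"roll":0},
    {"travel":[0,0,0],"roll":0},
    {"travel":[0,0,0],"roll":0},
    {"travel":[0,0,0],"roll":0},
    {"travel":[0,0,0],"roll":0},
    {"travel":[0,0,0],"roll":0},
    {"travel":[0,0,0],"roll":0},
    {"travel":[0,0,0],"roll":0},
    {"travel":[0,0,0],"roll":0},
    {"travel":[0,0,0],"roll":0},
  ],
  gripper=255,
)

```text
time_s: 13.3
tcp_pos: [446.7, -301.2, 8.0]
tool_rot: [[0.162, 0.987, 0.0], [0.987, -0.162, -0.0], [-0.0, 0.0, -1.0]]
force: [0.9, -0.3, 0.3]
gripper_width: 47.9
finger_force: 29.9
```

Gripped: 47.9 mm, 30 N. Lift and carry to the hover over the spindle with the slot (tool x) along -6°.

Emit:
jog_arm(
  series=[
    {"travel":[0,0,-0.03],"roll":0},
    {"travel":[0,0,-0.065],"roll":0},
    {"travel":[0,0,-0.1],"roll":0},
    {"travel":[0,0,-0.105],"roll":0},
    {"travel":[0.423,0.011,-0.105],"roll":86.7},
    {"travel":[0.423,0.011,-0.105],"roll":86.7},
    {"travel":[0.423,0.011,-0.105],"roll":86.7},
    {"travel":[0.423,0.011,-0.105],"roll":86.7},
    {"travel":[0.423,0.011,-0.105],"roll":86.7},
    {"travel":[0.423,0.011,-0.105],"roll":86.7},
    {"travel":[0.423,0.011,-0.105],"roll":86.7},
    {"travel":[0.423,0.011,-0.105],"roll":86.7},
    {"travel":[0.423,0.011,-0.105],"roll":86.7},
    {"travel":[0.423,0.011,-0.105],"roll":86.7},
    {"travel":[0.423,0.011,-0.105],"roll":86.7},
    {"travel":[0.423,0.011,-0.105],"roll":86.7},
    {"travel":[0.423,0.011,-0.105],"roll":86.7},
    {"travel":[0.423,0.011,-0.105],"roll":86.7},
    {"travel":[0.423,0.011,-0.105],"roll":86.7},
    {"travel":[0.423,0.011,-0.105],"roll":86.7},
  ],
)

```text
time_s: 14.97
tcp_pos: [525.8, 113.6, 112.8]
tool_rot: [[0.994, -0.105, -0.001], [-0.105, -0.994, 0.0], [-0.001, -0.0, -1.0]]
force: [-0.4, -0.2, -4.5]
gripper_width: 47.7
finger_force: 30.0
```

```bash
python3 - <<'E'
from h import *
s=ctrl.read_state();d=cams.get_image('wrist');cv2.imwrite('pics/w7.png',d['color'])
print(s['time_s'],s['tcp_pos'],np.round(s['tool_rot'],3).tolist(),np.round(s['joint_pos'],1),np.round(s['joint_velocities'],1),s['gripper_width'],s['force'],s['torque'])
I=d['color'];h=cv2.cvtColor(I,cv2.COLOR_BGR2HSV).astype(int)
m=(((h[...,0]>165)|(h[...,0]<5))&(h[...,1]>70)&(h[...,2]>110)).astype(np.uint8)
n,l,st,ce=cv2.connectedComponentsWithStats(m);i=1+np.argmax(st[1:,4]);print(st[i])
p=np.array(s['tcp_pos']);R=np.array(s['tool_rot'])
for o in(-2,0,2):
  P=proj(d,[p+R@[o+50*np.cos(a),50*np.sin(a),-12] for a in np.linspace(-1.57,1.57,40)],s);print(o,'disc top row',P[:,1].min(),P[:,0].min(),P[:,0].max())
# white stripe
x0,y0=st[i][:2];w=cv2.inRange(I[y0:y0+70,240:330],(200,200,200),(255,255,255));n,l,s2,c2=cv2.connectedComponentsWithStats(w);j=1+np.argmax(s2[1:,4]);print(s2[j],c2[j]+[240,y0])
ys,xs=np.nonzero(l==j);print(np.polyfit(ys,xs,1))
E
```

```text
14.9667 [525.7878821  113.64479624 112.77839658] [[0.994, -0.105, -0.001], [-0.105, -0.994, 0.0], [-0.001, -0.0, -1.0]] [-47.9  44.2  54.7 110.1 -46.7  51.4 -65. ] [ 0.1 -0.3  0.1 -0.3 -0.1  0.2 -0.5] 47.74342472671988 [-0.40201609 -0.15084855 -4.49584732] [-0.00732078  0.12217964 -0.04394144]
[ 194  162  181  112 9637]
-2 disc top row 167.31567590790456 192.72014954051804 375.59657768263776
0 disc top row 163.41532615571674 192.49145959477428 375.82879095520997
2 disc top row 159.4936426374817 192.26147125981294 376.06232070303736
[ 38   5  12  42 478] [283.33263598 188.33054393]
[1.43329857e-02 4.29552407e+01]
```

Emit:
jog_arm(
  series=[
    {"travel":[0,0,0.01],"roll":0},
    {"travel":[0,0,0.02],"roll":0},
    {"travel":[0,0,0.025],"roll":0},
    {"travel":[0,0,0.03],"roll":0},
    {"travel":[0,0,0.034],"roll":0},
    {"travel":[0,0,0.038],"roll":0},
    {"travel":[0,0,0.042],"roll":0},
    {"travel":[0,0,0.042],"roll":0},
  ],
)

```text
time_s: 15.68
tcp_pos: [525.6, 114.5, 70.2]
tool_rot: [[0.994, -0.105, -0.001], [-0.105, -0.994, -0.0], [-0.001, 0.0, -1.0]]
force: [0.3, 0.3, -5.2]
gripper_width: 47.6
finger_force: 30.0
```

The lug entered the slot with no extra force. Go down to the seat.

Emit:
jog_arm(
  series=[
    {"travel":[0,0,0.008],"roll":0},
    {"travel":[0,0,0.016],"roll":0},
    {"travel":[0,0,0.024],"roll":0},
    {"travel":[0,0,0.032],"roll":0},
    {"travel":[0,0,0.036],"roll":0},
    {"travel":[0,0,0.039],"roll":0},
    {"travel":[0,0,0.042],"roll":0},
    {"travel":[0,0,0.042],"roll":0},
    {"travel":[0,0,0.042],"roll":0},
  ],
)

```text
time_s: 16.43
tcp_pos: [525.9, 114.4, 29.9]
tool_rot: [[0.994, -0.105, -0.0], [-0.105, -0.994, 0.001], [-0.0, -0.001, -1.0]]
force: [-3.3, 0.4, 4.5]
gripper_width: 47.4
finger_force: 30.0
```

Seated (z=29.9, contact felt). Quarter turn now.

Emit:
jog_arm(
  series=[
    {"travel":[0,0,0],"roll":-6},
    {"travel":[0,0,0],"roll":-12},
    {"travel":[0,0,0],"roll":-18},
    {"travel":[0,0,0],"roll":-24},
    {"travel":[0,0,0],"roll":-30},
    {"travel":[0,0,0],"roll":-36},
    {"travel":[0,0,0],"roll":-42},
    {"travel":[0,0,0],"roll":-48},
    {"travel":[0,0,0],"roll":-54},
    {"travel":[0,0,0],"roll":-60},
    {"travel":[0,0,0],"roll":-66},
    {"travel":[0,0,0],"roll":-72},
    {"travel":[0,0,0],"roll":-78},
    {"travel":[0,0,0],"roll":-84},
    {"travel":[0,0,0],"roll":-90},
    {"travel":[0,0,0],"roll":-90},
    {"travel":[0,0,0],"roll":-90},
    {"travel":[0,0,0],"roll":-90},
  ],
)

```text
time_s: 17.93
tcp_pos: [526.4, 114.7, 29.9]
tool_rot: [[0.109, 0.994, 0.001], [0.994, -0.109, 0.001], [0.001, 0.001, -1.0]]
force: [-2.2, 0.8, 8.1]
gripper_width: 47.8
finger_force: 30.0
```

Emit:
jog_arm(
  series=[
    {"travel":[0,0,0],"roll":0},
    {"travel":[0,0,0],"roll":0},
    {"travel":[0,0,0],"roll":0},
    {"travel":[0,0,0],"roll":0},
    {"travel":[0,0,0],"roll":0},
    {"travel":[0,0,0],"roll":0},
    {"travel":[0,0,0],"roll":0},
    {"travel":[0,0,-0.01],"roll":0},
    {"travel":[0,0,-0.04],"roll":0},
    {"travel":[0,0,-0.08],"roll":0},
    {"travel":[0,0,-0.12],"roll":0},
    {"travel":[0,0,-0.15],"roll":0},
    {"travel":[0,0,-0.15],"roll":0},
    {"travel":[0,0,-0.15],"roll":0},
    {"travel":[0,0,-0.15],"roll":0},
  ],
  gripper=0,
)

```text
time_s: 19.18
tcp_pos: [525.3, 114.7, 178.7]
tool_rot: [[0.105, 0.994, -0.001], [0.994, -0.105, 0.0], [0.0, -0.001, -1.0]]
force: [0.7, -0.7, -0.4]
gripper_width: 93.7
finger_force: 0.0
```

```bash
python3 - <<'E'
from h import *
s=ctrl.read_state();d=cams.get_image('wrist');cv2.imwrite('pics/w8.png',d['color'])
print(s['time_s'],s['tcp_pos'],np.round(s['tool_rot'],3).tolist(),s['gripper_width'],s['force'])
I=d['color'];h=cv2.cvtColor(I,cv2.COLOR_BGR2HSV).astype(int)
m=(((h[...,0]>165)|(h[...,0]<5))&(h[...,1]>70)&(h[...,2]>110)).astype(np.uint8)
n,l,st,ce=cv2.connectedComponentsWithStats(m);i=1+np.argmax(st[1:,4]);e=cv2.fitEllipse(cv2.convexHull(np.argwhere(l==i)[:,::-1].astype(np.float32)));print(st[i],e,onz(d,[e[0]],42,s))
P=proj(d,[[526.8+50*np.cos(a),114.6+50*np.sin(a),42] for a in np.linspace(0,6.28,60)],s);print(cv2.fitEllipse(P.astype(np.float32)))
x,y=map(int,e[0]);y0=y-60
w=cv2.inRange(I[y0:y+60,x-60:x+60],(200,200,200),(255,255,255));n,l,s2,c2=cv2.connectedComponentsWithStats(w)
for j in range(1,n):
  if s2[j,4]>20:print('white',s2[j],onz(d,[c2[j]+[x-60,y0]],42,s))
yl=cv2.inRange(h[y0:y+60,x-60:x+60].astype(np.uint8),(20,140,90),(33,255,255));n,l,s2,c2=cv2.connectedComponentsWithStats(yl)
for j in range(1,n):
  if s2[j,4]>8:print('yel',s2[j],onz(d,[c2[j]+[x-60,y0]],83,s))
E
```

```text
19.1833 [525.3463422  114.71352394 178.74189389] [[0.105, 0.994, -0.001], [0.994, -0.105, 0.0], [0.0, -0.001, -1.0]] 93.73157233041664 [ 0.71299172 -0.69190435 -0.35193258]
[ 233  143  105  104 5574] ((284.9241638183594, 194.6702423095703), (103.06324768066406, 104.89186096191406), 86.76177978515625) [[526.65585617 117.06782952  42.        ]]
((285.361083984375, 195.294189453125), (103.81863403320312, 106.08343505859375), 88.92621612548828)
white [ 58  12   7  24 168] [[530.34426649 151.68100696  42.        ]]
white [  34   44   55   54 1368] [[524.46039341 105.29964008  42.        ]]
yel [76 71  9  7 62] [[542.07897282 112.72943846  83.        ]]
```

The wheel is seated on axis, with its stripe at 84° and the lug at -7°, so it has turned 91° and is locked. Now over the open guard's knob and down. The roof is at 103 mm and the real tips are 18 mm behind the TCP.

Emit:
jog_arm(
  series=[
    {"travel":[0.169,-0.006,0],"roll":-92},
    {"travel":[0.169,-0.006,0],"roll":-92},
    {"travel":[0.169,-0.006,0],"roll":-92},
    {"travel":[0.169,-0.006,0],"roll":-92},
    {"travel":[0.169,-0.006,0],"roll":-92},
    {"travel":[0.169,-0.006,0],"roll":-92},
    {"travel":[0.169,-0.006,0],"roll":-92},
    {"travel":[0.169,-0.006,0],"roll":-92},
    {"travel":[0.169,-0.006,0],"roll":-92},
    {"travel":[0.169,-0.006,0],"roll":-92},
    {"travel":[0.169,-0.006,0],"roll":-92},
    {"travel":[0.169,-0.006,0],"roll":-92},
    {"travel":[0.169,-0.006,0],"roll":-92},
    {"travel":[0.169,-0.006,0],"roll":-92},
    {"travel":[0.169,-0.006,0.03],"roll":-92},
    {"travel":[0.169,-0.006,0.06],"roll":-92},
    {"travel":[0.169,-0.006,0.08],"roll":-92},
    {"travel":[0.169,-0.006,0.087],"roll":-92},
    {"travel":[0.169,-0.006,0.087],"roll":-92},
    {"travel":[0.169,-0.006,0.087],"roll":-92},
  ],
)

```text
time_s: 20.9
tcp_pos: [538.0, 283.1, 91.8]
tool_rot: [[-0.997, 0.072, -0.001], [0.072, 0.997, -0.0], [0.001, -0.0, -1.0]]
force: [0.7, 0.2, 0.6]
gripper_width: 94.1
finger_force: 0.0
```

Emit:
jog_arm(
  series=[
    {"travel":[0,0,0],"roll":0},
    {"travel":[0,0,0],"roll":0},
    {"travel":[0,0,0],"roll":0},
    {"travel":[0,0,0],"roll":0},
    {"travel":[0,0,0],"roll":0},
    {"travel":[0,0,0],"roll":0},
    {"travel":[0,0,0],"roll":0},
    {"travel":[0,0,0],"roll":0},
    {"travel":[0,0,0],"roll":0},
    {"travel":[0,0,0],"roll":0},
    {"travel":[0,0,0],"roll":0},
    {"travel":[0,0,0],"roll":0},
    {"travel":[0,0,0],"roll":0},
  ],
  gripper=255,
)

```text
time_s: 21.98
tcp_pos: [537.9, 283.3, 91.9]
tool_rot: [[-0.998, 0.07, -0.0], [0.07, 0.998, 0.0], [0.0, 0.0, -1.0]]
force: [0.8, -0.3, -0.4]
gripper_width: 23.3
finger_force: 30.0
```

Emit:
jog_arm(
  series=[
    {"travel":[0,-0.015,0],"roll":0},
    {"travel":[0,-0.035,0],"roll":0},
    {"travel":[0,-0.055,0],"roll":0},
    {"travel":[0,-0.075,0],"roll":0},
    {"travel":[0,-0.095,0],"roll":0},
    {"travel":[0,-0.115,0],"roll":0},
    {"travel":[0,-0.13,0],"roll":0},
    {"travel":[0,-0.145,0],"roll":0},
    {"travel":[0,-0.155,0],"roll":0},
    {"travel":[0,-0.162,0],"roll":0},
    {"travel":[0,-0.167,0],"roll":0},
    {"travel":[0,-0.171,0],"roll":0},
    {"travel":[0,-0.175,0],"roll":0},
    {"travel":[0,-0.178,0],"roll":0},
    {"travel":[0,-0.178,0],"roll":0},
    {"travel":[0,-0.178,0],"roll":0},
  ],
)

```text
time_s: 23.32
tcp_pos: [527.5, 114.3, 92.0]
tool_rot: [[-0.998, 0.065, 0.005], [0.065, 0.998, 0.009], [-0.004, 0.009, -1.0]]
force: [5.6, 17.1, -11.5]
gripper_width: 23.7
finger_force: 30.1
```

The stop is reached at 169 mm of travel with 17 N against it. Relax, release and rise.

Emit:
jog_arm(
  series=[
    {"travel":[0,0.005,0],"roll":0},
    {"travel":[0,0.006,0],"roll":0},
    {"travel":[0,0.006,0],"roll":0},
  ],
)

```text
time_s: 23.57
tcp_pos: [527.4, 114.2, 91.9]
tool_rot: [[-0.998, 0.068, 0.003], [0.068, 0.998, 0.002], [-0.003, 0.002, -1.0]]
force: [5.0, 5.0, -7.4]
gripper_width: 23.4
finger_force: 30.0
```

Emit:
jog_arm(
  series=[
    {"travel":[0,0,0],"roll":0},
    {"travel":[0,0,0],"roll":0},
    {"travel":[0,0,0],"roll":0},
    {"travel":[0,0,0],"roll":0},
    {"travel":[0,0,0],"roll":0},
    {"travel":[0,0,0],"roll":0},
    {"travel":[0,0,0],"roll":0},
    {"travel":[0,0,-0.02],"roll":0},
    {"travel":[0,0,-0.06],"roll":0},
    {"travel":[0,0,-0.1],"roll":0},
    {"travel":[0,0,-0.12],"roll":0},
    {"travel":[0,0,-0.12],"roll":0},
    {"travel":[0,0,-0.12],"roll":0},
    {"travel":[0,0,-0.12],"roll":0},
  ],
  gripper=0,
)

```text
time_s: 24.73
tcp_pos: [524.8, 111.4, 211.0]
tool_rot: [[-0.998, 0.07, -0.002], [0.07, 0.998, -0.0], [0.002, -0.001, -1.0]]
force: [0.9, 0.2, -0.1]
gripper_width: 94.1
finger_force: 0.0
```

```bash
python3 - <<'E'
from h import *
s=ctrl.read_state();d=cams.get_image('wrist');t=cams.get_image('scene')
print(s['time_s'],s['tcp_pos'],s['gripper_width'],s['force'])
print(proj(d,[[526.8,114.5,148]],s)*[420/560,420/560])
cv2.imwrite('pics/w9.png',np.vstack([np.hstack([cv2.resize(d['color'],(420,315),interpolation=cv2.INTER_AREA),cv2.resize(t['color'][150:250,260:380],(378,315))]),cv2.resize(t['color'],(798,598))[200:485]]))
E
```

```text
24.7333 [524.82701263 111.42653521 211.01602574] 94.08790567489058 [ 0.93771465  0.24297917 -0.12451783]
[[215.92399783 165.23562757]]
```

View pics/w9.png

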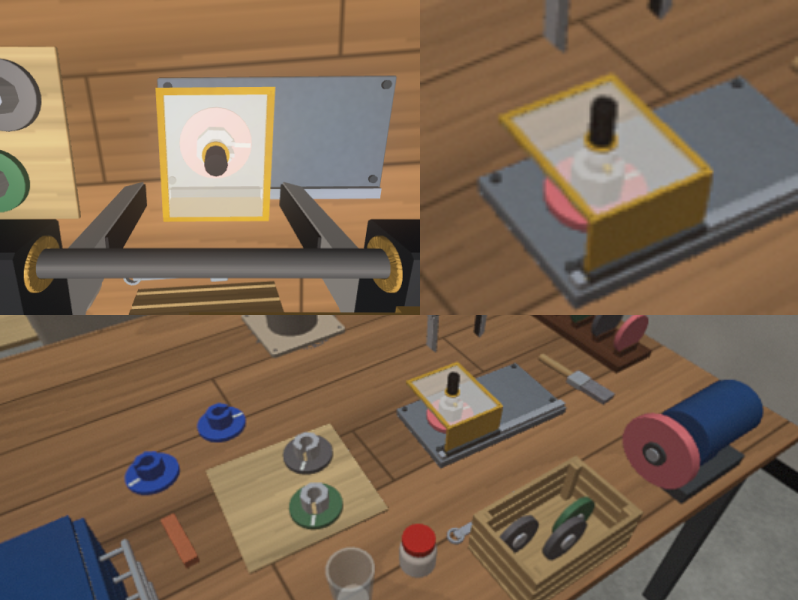

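The final picture shows the guard shut over the pink wheel, with the knob at (216,162) against a predicted (216,165). The stripe points along +y, and the other wheels and bystanders are where they were. Hand in.

```bash
python3 -c "
from cell import ticket; print(ticket.job_done())"
```

```text
the job is handed in; nothing more can be done
None
```

The pink wheel is home on the spindle and turned about 91° under the lug, the guard is shut to its stop, and I handed the job in at about 25 s; the other objects looked undisturbed in the last picture.

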